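# Click the photometer's filter wheel to green and start the reading

## Task

Set the photometer's filter wheel so that its green filter stands at the red pointer: push the blue thumb lever from left to right, one click at a time, letting it spring fully back each time, and stop at green without going past it. Use only the lever, leave the wheel itself alone, and be gentle when the lever comes up against its buffer. When the lever is back at rest, press the green read key fully down, let it come up again, and disturb nothing else.

Things in the scene. Friction and masses are not known exactly. Their poses are not given: they have to be found in the camera images.
- photometer: white and grey bench photometer, fixed; origin at worktop height on the upright axis of its filter wheel; x to its back, y to its left, z up. Housing x -61..61, y -126..66 mm, top 58.5 mm high.
- wheel_top (a point): centre of the flat black filter wheel on top of the photometer, radius 46 mm, z 66 to 76 mm. Eight round coloured filters 45 degrees apart; anticlockwise from above: green, white, red, black, yellow, blue, orange, violet. The red pointer stands just behind the wheel, on the photometer's +x side.
- filter_wheel (a joint): wheel angle (rad), anticlockwise from above positive; 0 = green filter at the red pointer. Rests in notches at whole multiples of pi/4 and starts 2 to 4 clicks short of green (-1.57, -2.36 or -3.14). A push of the lever drives it half a notch, whereupon it snaps on by itself to the next notch (+0.785).
- lever_pad (a point): centre of the lever's upright blue thumb pad, 16 mm (radially) x 14 mm (along its motion), z 61 to 100 mm, point at z 85 mm, 75 mm out from the wheel axis, in front of the housing. It swings about the wheel axis, moving with the lever. The steel arm below it tops out at z = 64 mm.
- thumb_lever (a joint): lever angle (rad), 0 at rest, + as the pad goes to the photometer's right (-y). Pad needs about 2 N off rest, 5 to 8 N once engaged, 2 N just after the click; 2 to 3 mm later comes a buffer (3 N/mm; over 18 N is too hard). Free play varies by unit, so the buffer comes at 34 to 57 mm of pad travel (0.45 to 0.75 rad): feel for it. Springs back to 0 when let go; only then can it click again.
- read_key (a joint): travel of the read key (m), 0 when up, 0.006 fully down; sprung, about 5 N fully down.
- read_key_top (a point): centre of the top face of the read key, a round green button of 26 mm diameter in a black collar on the right of the photometer's fascia; it is pressed straight down. This point moves with the key.
- stain_red: brown bottle with a red cap, diameter 42 mm, 98 mm high, standing to the right; origin at the centre of its underside. Bystander.
- timer: white kitchen-type timer 62 x 62 x 22 mm, lying to the right; origin at the centre of its underside. Bystander.
- tape_roll: roll of beige tape, diameter 67 mm, 19 mm high, lying at the front left; origin at the centre of its underside. Bystander.

How it is judged (in metres and radians):
On the way, in this order (a step that is already met when the one before it is completed fails the run):
1. the green filter is at the pointer, the lever back at rest and the key still up (value of joint filter_wheel between -0.12 and 0.12 rad and value of joint thumb_lever below 0.05 rad and value of joint read_key below 0.0015 m), for 0.2 s.
2. the read key is pressed fully down (value of joint read_key above 0.0045 m), for 0.04 s.
At the end, for the whole second after the job is handed in: the wheel rests within 0.12 rad of green at the pointer, the lever is back at rest (below 0.05 rad) and the read key, having been pressed past 4.5 mm, is up again (below 1.5 mm) (all of step 1); the robot touches nothing.
It fails at once if the lever is pressed with more than 18 N (contact force between any of the fingers, the arm and thumb_lever above 20 N).
It fails at once if the robot touches the filter wheel (contact force between any of the fingers, the arm and filter_wheel above 0.5 N).
It fails at once if the wheel is clicked past green (value of joint filter_wheel above 0.45 rad).
It fails at once if the read key is pressed before green is at the pointer and the lever at rest (value of joint read_key above 0.003 m and (value of joint filter_wheel below -0.3 rad or value of joint thumb_lever above 0.1 rad)).
It fails at once if a bystander is moved by more than 15 mm (distance of any of stain_red, timer, tape_roll from where it was at the start of the episode above 0.015 m).
It also fails if it takes over 56 s, if anything falls off the work surface, if the arm or the gripper's body presses on something with over 40 N, if the wrist force passes 120 N, or if a joint passes its speed limit or range.

## Robot

A 6-joint arm with a two-finger parallel gripper is mounted at the origin on a cart in front of the work surface, level with it; the furniture and walls round the work are solid. World frame = base frame: x ahead of the robot, y to its left, z up, the work surface at z = 0. Lengths are in m, angles in degrees, forces in N, time in s.
With the tool pointing down it reaches from about 0.325 to 0.775 m from the base axis. Payload 5.5 kg.
Tool frame: the origin (TCP) lies at the very end of the fingers, on their centre line; the grasp point (between the pads) lies 19 mm behind it (ctrl.hold_point_z is the distance from the TCP to the grasp point, in m); z points along the fingers, y is the line along which they close (so a half turn about z gives the same grasp; the last joint's range is limited). The gripper opens to 85 mm and grips with 20 to 120 N. Pads are 22 mm wide; open, the fingers measure 114 mm over their backs; the gripper's body (76 mm by 85 mm) begins 54 mm behind the grasp point. The pads swing forward as they close: fully open they stand 13 mm farther back than shut.
Start: joints at [-75.155, 5.22, 70.514, -0, 104.267, -3.249], TCP at [0.186, -0.57, 0.231] pointing down, gripper open.
Joint ranges: [-164.24, 164.24], [-49.07, 125.15], [9.68, 141.18], [-86.29, 266.29], [3.28, 154.24], [-151.56, 151.56]. Speed limits (degrees/s): [147.25, 147.25, 172.46, 180, 180, 180].

## Interface

Orientations are given as a 3x3 rotation matrix whose columns are the frame's x, y, z axes.
In Python, from plant import ctrl, eyes gives the robot as it stands (ctrl), with the cameras (eyes).
- The arm moves only by the shell command python3 drive.py 'ROWS' [FORCE]. ROWS is a JSON list of rows, 1 to 12 of them, each an object with the fields finger_gap (the opening from 0.0 (shut) to 1.0 (fully open)), xyz (a list: dx, dy, dz in m), turn_vec (a list: a rotation vector rx, ry, rz in degrees); a field left out counts as zero (the opening has to be given); each row is the pose to reach, as a shift and turn from the pose commanded when the command began, along the tool's axes at that moment; what a row does not reach only later rows make up. A row lasts 1/12 s, in which the tool goes at most 0.0417 m and 7.16 degrees, less where a joint would pass 70% of its speed; a pose out of reach is approached as far as the arm can. The fingers move at their own pace and stop on an object; FORCE is the grip in N (left out, the last holds). Time passes only in rows, so rows that do not move let the fingers close. It prints the time, the measured TCP pose, the force, the opening and the grip force at its end. Input that does not fit is refused with a message, and nothing moves.
- ctrl.read_state(): the state, without advancing time (a new reading comes with each control period).
- eyes.grab_frame(name): name is "side" or "top"; returns (picture, depth): 384x512x3 uint8, blue, green, red; 384x512 float32, m along the optical axis (not along the pixel's ray), 0 where there is no reading.
- eyes.camera_model(name): a dict with "fx", "fy", "cx", "cy" (pixels), "xyz" and "rotation" of the camera in the world. Camera axes: x right, y down, z forward; pixel columns grow to the right and rows downward; lengths in m; the calibration is good to about 2 mm. A picture is of the moment at which its call begins. camera_model takes no time and is no camera call.
- ctrl.hand_in(): hands the job in; it is judged then, once.
The state is a dict: "time": time; "q": joint angles; "joint_velocities": joint speeds; "joint_torque": joint torques, N m; "eef_pos": TCP position; "ee_rot": TCP orientation; "contact_force": force on the tool from outside, world axes, zero at the start; "ft_torque": the same for the moment, N m; "gripper_width": opening from 0.0 (shut) to 1.0 (fully open); "grasp_force": force on a finger pad.
Only numpy, scipy, OpenCV 4.12 (cv2) and the standard library are available. Lean on these libraries where they do the work, as an engineer would, in place of code of your own. Each camera call takes 0.05 s, during which the arm holds its last target. There are 200 camera calls.

## Working session

There is one attempt and no reset: what is moved stays moved. The work goes in short steps, Python scripts to look and compute and a shell command to move; the robot and the scene stay as the last step left them, time stands still between calls to the robot, and variables do not carry over. Pictures are saved under pics/ and viewed, at most 10 in all, crops included, and the job is handed in when it is done.

```bash
mkdir -p pics; ls; python3 - <<'E'
from plant import ctrl, eyes
import cv2
for n in("top","side"):
    p,d=eyes.grab_frame(n); cv2.imwrite(f"pics/{n}0.png",p)
    print(n,eyes.camera_model(n))
print(ctrl.read_state())
E
```

```text
drive.py
pics
plant.py
top {'fx': 427.4523081416084, 'fy': 427.4523081416084, 'cx': 251.98158608945258, 'cy': 187.0835839076796, 'xyz': array([ 0.37598213, -0.04776955,  1.2141005 ]), 'rotation': array([[ 0.02405459, -0.99574643,  0.08894056],
       [-0.9996613 , -0.02307407,  0.01203643],
       [-0.00993301, -0.08919997, -0.99596421]])}
side {'fx': 395.67367642500125, 'fy': 395.67367642500125, 'cx': 257.2709016829183, 'cy': 191.86691437873685, 'xyz': array([0.0534275 , 0.80109644, 0.5684293 ]), 'rotation': array([[-0.90172919, -0.18561359,  0.39042548],
       [-0.43162549,  0.43704407, -0.7891083 ],
       [-0.02416392, -0.88007958, -0.47421096]])}
{'time': 0.1, 'q': array([-7.51547241e+01,  5.26039748e+00,  7.05754204e+01, -4.42280995e-04,
        1.04268982e+02, -3.24723421e+00]), 'joint_velocities': array([ 0.03472226, -0.05196082, -0.12587578, -0.08457478, -0.08666941,
        0.05867722]), 'joint_torque': array([ 1.76716483e-03, -4.60216355e+01, -4.19217968e+01, -1.00717734e-04,
        1.05788882e-02,  3.20551419e-05]), 'eef_pos': array([ 0.18627332, -0.57007331,  0.23024287]), 'ee_rot': array([[ 9.50556948e-01,  3.10549936e-01, -4.75862922e-04],
       [ 3.10550286e-01, -9.50555312e-01,  1.76612412e-03],
       [ 9.61357054e-05, -1.82658092e-03, -9.99998327e-01]]), 'contact_force': array([-0.7884989 ,  0.5752228 , -0.88147646]), 'ft_torque': array([-0.00613154, -0.01094983, -0.00109   ]), 'grasp_force': 0.0, 'gripper_width': 0.9971438075228711}
```

View pics/top0.png

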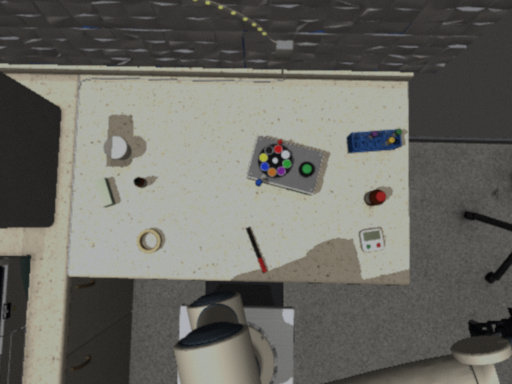

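View pics/side0.png

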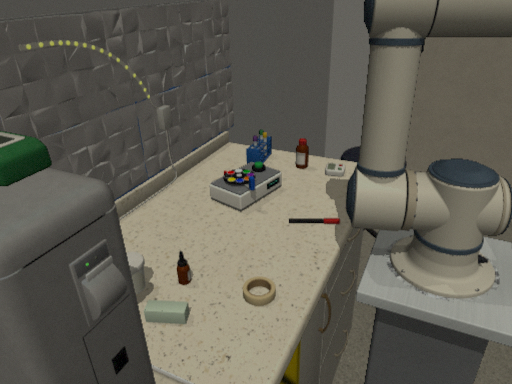

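```bash
cat > h.py <<'E'
import numpy as np, cv2
from plant import ctrl, eyes
def ray(n,u,v,z):
    m=eyes.camera_model(n); R=m["rotation"]; d=R@np.array([(u-m["cx"])/m["fx"],(v-m["cy"])/m["fy"],1])
    return m["xyz"]+d*(z-m["xyz"][2])/d[2]
def proj(n,p):
    m=eyes.camera_model(n); c=m["rotation"].T@(np.asarray(p)-m["xyz"])
    return np.array([m["fx"]*c[0]/c[2]+m["cx"],m["fy"]*c[1]/c[2]+m["cy"]])
E
python3 - <<'E'
from h import *
t=cv2.imread("pics/top0.png"); s=cv2.imread("pics/side0.png")
a=cv2.resize(t[125:205,235:340],None,fx=7,fy=7,interpolation=cv2.INTER_CUBIC); cv2.imwrite("pics/tc.png",a)
a=cv2.resize(s[140:220,200:300],None,fx=7,fy=7,interpolation=cv2.INTER_CUBIC); cv2.imwrite("pics/sc.png",a)
hsv=cv2.cvtColor(t,cv2.COLOR_BGR2HSV)
for nm,img,box in(("top",t,(125,205,235,340)),("side",s,(140,220,200,300))):
    hsv=cv2.cvtColor(img,cv2.COLOR_BGR2HSV)
    for c,lo,hi in(("green",(45,100,40),(85,255,255)),("blue",(105,120,40),(128,255,255)),("red",(170,130,60),(180,255,255)),("red0",(0,130,60),(6,255,255)),("yel",(22,120,80),(35,255,255)),("or",(8,120,80),(20,255,255)),("vio",(130,80,40),(165,255,255))):
        m=cv2.inRange(hsv,lo,hi); k=np.zeros_like(m); k[box[0]:box[1],box[2]:box[3]]=m[box[0]:box[1],box[2]:box[3]]
        N,_,st,ce=cv2.connectedComponentsWithStats(k)
        print(nm,c,[(st[i].tolist(),ce[i].round(1).tolist()) for i in range(1,N) if st[i,4]>5])
E
```

```text
top green [([283, 160, 8, 8, 47], [286.6, 163.3]), ([302, 164, 10, 10, 88], [306.5, 168.5])]
top blue [([261, 162, 8, 9, 50], [264.3, 166.0]), ([256, 179, 6, 7, 27], [258.3, 181.8])]
top red []
top red0 [([275, 140, 7, 13, 52], [278.4, 146.4])]
top yel [([259, 153, 8, 8, 46], [262.8, 156.9])]
top or [([268, 168, 8, 8, 45], [271.8, 171.8])]
top vio [([277, 166, 9, 9, 54], [280.6, 170.4])]
side green [([254, 161, 9, 7, 49], [258.2, 164.4]), ([243, 170, 7, 4, 21], [246.0, 171.1]), ([269, 180, 8, 5, 14], [272.6, 182.3])]
side blue [([247, 140, 24, 23, 319], [258.3, 152.1]), ([249, 176, 6, 14, 77], [251.5, 182.3]), ([236, 178, 7, 5, 28], [239.2, 180.0])]
side red []
side red0 [([224, 171, 3, 3, 7], [224.9, 171.7]), ([228, 171, 6, 4, 19], [230.2, 172.3])]
side yel [([227, 177, 9, 5, 29], [231.1, 178.9])]
side or [([244, 176, 5, 5, 16], [246.0, 178.0])]
side vio [([247, 173, 7, 4, 21], [250.1, 174.1])]
```

View pics/tc.png

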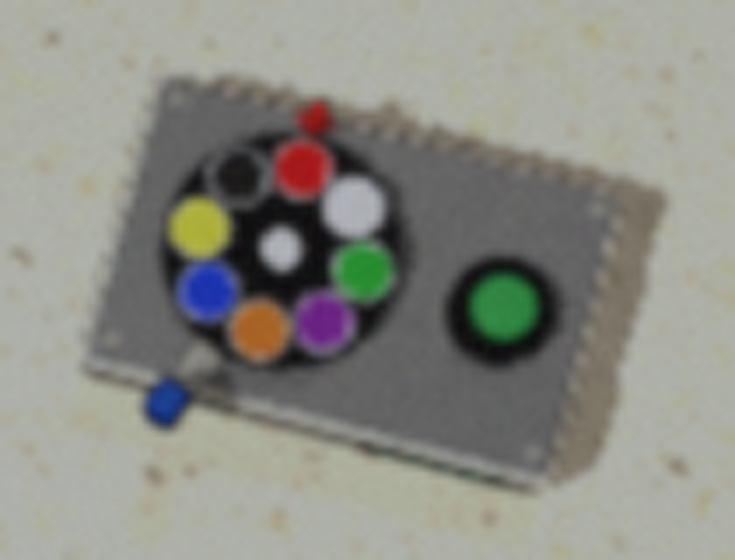

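View pics/sc.png

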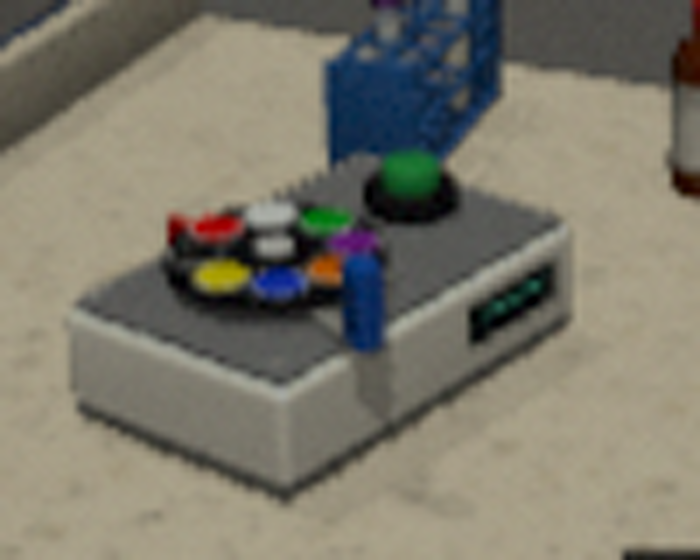

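```bash
cat >> h.py <<'E'
F=[("g",286.6,163.3),("y",262.8,156.9),("b",264.3,166.0),("o",271.8,171.8),("v",280.6,170.4)]
K={"g":0,"y":4,"b":5,"o":6,"v":7}
P=np.array([ray("top",u,v,.076)[:2] for _,u,v in F])
E
python3 - <<'E'
from h import *
from scipy.optimize import least_squares
def f(x):
    a=x[2]-np.pi/2+np.array([K[n[0]] for n in F])*np.pi/4
    return (x[:2]+x[3]*np.c_[np.cos(a),np.sin(a)]-P).ravel()
r=least_squares(f,[.45,-.1,0,.03]); x=r.x; print("centre",x[:2],"yaw",np.degrees(x[2]),"r",x[3],"res",abs(r.fun).max())
p=ray("top",258.3,181.8,.1); print("pad top",p, np.linalg.norm(p[:2]-x[:2]))
d=p[:2]-x[:2]; print("pad ang",np.degrees(np.arctan2(d[1],d[0]))-np.degrees(x[2]))
print("key",ray("top",306.5,168.5,.07), "key side",ray("side",258.2,164.4,.07))
# corners of the housing from crop: back-left (170,80) front-left (90,365) front-right (540,480)
c,s=np.cos(x[2]),np.sin(x[2])
for l in((-.061,.066),(.061,.066),(-.061,-.126)):
    w=[x[0]+c*l[0]-s*l[1],x[1]+s*l[0]+c*l[1],.0585]; q=proj("top",w); print((q-[235,125])*7)
for w in ([*x[:2],.076],[*p[:2],.1]): print(proj("side",w))
st=ctrl.read_state(); print(st["eef_pos"],st["ee_rot"])
p,d=eyes.grab_frame("top")
for u,v in((306,168),(258,182),(275,160),(283,180),(290,153)): print(u,v, "z~",eyes.camera_model("top")["xyz"][2]+(eyes.camera_model("top")["rotation"]@np.array([(u-251.98)/427.45,(v-187.08)/427.45,1])*d[v,u])[2])
E
```

```text
centre [ 0.55193636 -0.09336017] yaw -13.771829370372332 r 0.03267290047283005 res 0.000658167721725153
pad top [ 0.48974726 -0.0505183   0.1       ] 0.07551761224358679
pad ang 159.20899135175173
key [ 0.5318134  -0.17959944  0.07      ] key side [ 0.53740336 -0.18865933  0.07      ]
[ 71.64340197 358.59441167]
[153.36266153  60.06725364]
[550.72555771 487.03109975]
[239.28341599 174.39608086]
[251.86470941 176.65514591]
[ 0.18627332 -0.57007331  0.23024287] [[ 9.50556948e-01  3.10549936e-01 -4.75862922e-04]
 [ 3.10550286e-01 -9.50555312e-01  1.76612412e-03]
 [ 9.61357054e-05 -1.82658092e-03 -9.99998327e-01]]
306 168 z~ 0.08172878209288381
258 182 z~ 0.10127391111655104
275 160 z~ 0.07583650802823794
283 180 z~ 0.06134972477524281
290 153 z~ 0.06055911634190436
```

The wheel shows red at the pointer (top crop: pointer (315,118), red filter just in front of it), with green 90° clockwise. That means 2 clicks. The pad is at the front left and the key is at full-picture pixel (306.5,168.5). Next I move above the start point left of the pad, with the fingers shut.

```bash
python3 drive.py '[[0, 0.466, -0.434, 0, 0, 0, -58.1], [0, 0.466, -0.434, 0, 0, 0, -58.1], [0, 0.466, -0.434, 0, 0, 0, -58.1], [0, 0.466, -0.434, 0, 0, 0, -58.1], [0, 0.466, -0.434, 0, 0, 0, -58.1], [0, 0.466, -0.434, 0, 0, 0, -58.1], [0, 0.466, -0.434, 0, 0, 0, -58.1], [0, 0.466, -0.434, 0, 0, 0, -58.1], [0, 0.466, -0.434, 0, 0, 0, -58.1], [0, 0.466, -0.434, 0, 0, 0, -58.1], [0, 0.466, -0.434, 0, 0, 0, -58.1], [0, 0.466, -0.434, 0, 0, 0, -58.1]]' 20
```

```text
refused: ROWS must be a list of objects, one for each row. Nothing was moved.
```

The error is about the shape of the input: a list of objects, one for each row. Fixing that and sending the same move.

```bash
python3 drive.py '[{"finger_gap": 0, "xyz": [0.466, -0.434, 0], "turn_vec": [0, 0, -58.1]}, {"finger_gap": 0, "xyz": [0.466, -0.434, 0], "turn_vec": [0, 0, -58.1]}, {"finger_gap": 0, "xyz": [0.466, -0.434, 0], "turn_vec": [0, 0, -58.1]}, {"finger_gap": 0, "xyz": [0.466, -0.434, 0], "turn_vec": [0, 0, -58.1]}, {"finger_gap": 0, "xyz": [0.466, -0.434, 0], "turn_vec": [0, 0, -58.1]}, {"finger_gap": 0, "xyz": [0.466, -0.434, 0], "turn_vec": [0, 0, -58.1]}, {"finger_gap": 0, "xyz": [0.466, -0.434, 0], "turn_vec": [0, 0, -58.1]}, {"finger_gap": 0, "xyz": [0.466, -0.434, 0], "turn_vec": [0, 0, -58.1]}, {"finger_gap": 0, "xyz": [0.466, -0.434, 0], "turn_vec": [0, 0, -58.1]}, {"finger_gap": 0, "xyz": [0.466, -0.434, 0], "turn_vec": [0, 0, -58.1]}, {"finger_gap": 0, "xyz": [0.466, -0.434, 0], "turn_vec": [0, 0, -58.1]}, {"finger_gap": 0, "xyz": [0.466, -0.434, 0], "turn_vec": [0, 0, -58.1]}]' 20; python3 -c "
from plant import ctrl, eyes
s=ctrl.read_state();print(s['q'],s['eef_pos'],s['ee_rot'])"
```

```text
time: 1.15
eef_pos: [0.4287, -0.1308, 0.2312]
ee_rot: [[0.239, 0.971, 0.0], [0.971, -0.239, -0.0], [-0.0, 0.0, -1.0]]
contact_force: [1.3, -1.4, -1.2]
gripper_width: -0.002
grasp_force: 0.0
[-2.13124157e+01 -1.82650833e+01  9.22526047e+01 -3.57622882e-03
  1.05989221e+02 -7.49889177e+00] [ 0.42870714 -0.13077904  0.23124714] [[ 2.38779403e-01  9.71073772e-01  3.56350754e-04]
 [ 9.71073830e-01 -2.38779342e-01 -2.03431222e-04]
 [-1.12457525e-04  3.94618077e-04 -9.99999916e-01]]
```

```bash
python3 drive.py '[{"finger_gap": 0, "xyz": [0.04, 0.01, 0]}, {"finger_gap": 0, "xyz": [0.08, 0.02, 0]}, {"finger_gap": 0, "xyz": [0.12, 0.03, 0]}, {"finger_gap": 0, "xyz": [0.131, 0.036, 0.02]}, {"finger_gap": 0, "xyz": [0.131, 0.036, 0.055]}, {"finger_gap": 0, "xyz": [0.131, 0.036, 0.09]}, {"finger_gap": 0, "xyz": [0.131, 0.036, 0.12]}, {"finger_gap": 0, "xyz": [0.131, 0.036, 0.12]}]'; python3 - <<'E'
from h import *
t,_=eyes.grab_frame("top"); s,_=eyes.grab_frame("side")
a=cv2.resize(t[125:215,225:325],None,fx=4,fy=4); b=cv2.resize(s[110:200,200:300],None,fx=4,fy=4)
cv2.imwrite("pics/c1.png",np.hstack([a,b]))
E
```

```text
time: 1.82
eef_pos: [0.4906, -0.0135, 0.1034]
ee_rot: [[0.238, 0.971, -0.013], [0.971, -0.238, 0.001], [-0.002, -0.013, -1.0]]
contact_force: [-1.4, 0.5, -1.2]
gripper_width: -0.0
grasp_force: 0.0
```

View pics/c1.png

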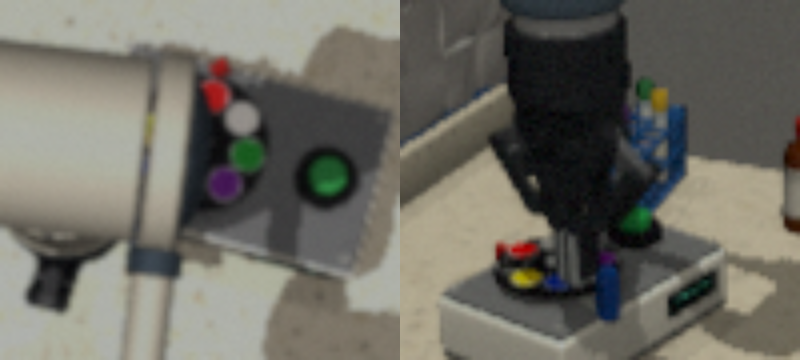

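```bash
python3 drive.py '[{"finger_gap": 0, "xyz": [0, 0, 0.01]}, {"finger_gap": 0, "xyz": [0, 0, 0.02]}, {"finger_gap": 0, "xyz": [0, 0, 0.03]}, {"finger_gap": 0, "xyz": [0, 0, 0.03]}, {"finger_gap": 0, "xyz": [0, 0, 0.03]}, {"finger_gap": 0, "xyz": [0, 0, 0.03]}]'
```

```text
time: 2.42
eef_pos: [0.4947, -0.0142, 0.0817]
ee_rot: [[0.239, 0.971, 0.0], [0.971, -0.239, -0.0], [0.0, 0.0, -1.0]]
contact_force: [-0.4, 0.0, 0.6]
gripper_width: -0.003
grasp_force: 0.0
```

```bash
python3 drive.py '[{"finger_gap": 0, "xyz": [-0.005, 0, 0.003]}, {"finger_gap": 0, "xyz": [-0.01, 0, 0.006]}, {"finger_gap": 0, "xyz": [-0.014, 0, 0.006]}, {"finger_gap": 0, "xyz": [-0.014, 0, 0.006]}, {"finger_gap": 0, "xyz": [-0.014, 0, 0.006]}]'; python3 drive.py '[{"finger_gap": 0, "xyz": [-0.003, 0, 0]}, {"finger_gap": 0, "xyz": [-0.006, 0, 0]}, {"finger_gap": 0, "xyz": [-0.006, 0, 0]}, {"finger_gap": 0, "xyz": [-0.006, 0, 0]}]';python3 drive.py '[{"finger_gap": 0, "xyz": [-0.003, 0, 0]}, {"finger_gap": 0, "xyz": [-0.006, 0, 0]}, {"finger_gap": 0, "xyz": [-0.006, 0, 0]}, {"finger_gap": 0, "xyz": [-0.006, 0, 0]}]'
```

```text
time: 2.83
eef_pos: [0.4911, -0.0282, 0.0753]
ee_rot: [[0.239, 0.971, 0.0], [0.971, -0.239, 0.0], [0.0, 0.0, -1.0]]
contact_force: [-0.5, -1.0, -0.9]
gripper_width: 0.0
grasp_force: 0.0
time: 3.17
eef_pos: [0.4896, -0.0333, 0.0753]
ee_rot: [[0.239, 0.971, -0.0], [0.971, -0.239, 0.001], [0.001, -0.0, -1.0]]
contact_force: [-0.3, 2.8, 1.1]
gripper_width: 0.0
grasp_force: 1.5
time: 3.5
eef_pos: [0.4882, -0.0396, 0.0752]
ee_rot: [[0.239, 0.971, -0.0], [0.971, -0.239, -0.0], [-0.0, -0.0, -1.0]]
contact_force: [-1.8, 1.7, -0.8]
gripper_width: 0.0
grasp_force: 1.0
```

```bash
for i in 1; do python3 drive.py '[{"finger_gap": 0, "xyz": [-0.003, 0, 0]}, {"finger_gap": 0, "xyz": [-0.006, 0, 0]}, {"finger_gap": 0, "xyz": [-0.008, 0, 0]}, {"finger_gap": 0, "xyz": [-0.008, 0, 0]}]'; python3 drive.py '[{"finger_gap": 0, "xyz": [-0.002, 0, 0]}, {"finger_gap": 0, "xyz": [-0.004, 0, 0]}, {"finger_gap": 0, "xyz": [-0.004, 0, 0]}]'; python3 drive.py '[{"finger_gap": 0, "xyz": [-0.002, 0, 0]}, {"finger_gap": 0, "xyz": [-0.004, 0, 0]}, {"finger_gap": 0, "xyz": [-0.004, 0, 0]}]'; python3 drive.py '[{"finger_gap": 0, "xyz": [-0.002, 0, 0]}, {"finger_gap": 0, "xyz": [-0.002, 0, 0]}, {"finger_gap": 0, "xyz": [-0.002, 0, 0]}]';done | grep -v -e rot -e grip -e grasp
```

```text
time: 3.83
eef_pos: [0.4863, -0.0477, 0.0752]
contact_force: [-0.9, 2.0, -0.7]
time: 4.08
eef_pos: [0.4854, -0.0514, 0.0753]
contact_force: [-0.1, 2.2, -1.2]
time: 4.33
eef_pos: [0.4844, -0.0549, 0.0753]
contact_force: [-1.4, 3.8, 1.2]
time: 4.58
eef_pos: [0.4839, -0.0566, 0.0753]
contact_force: [-1.9, 5.5, 1.2]
```

```bash
for i in 1; do python3 drive.py '[{"finger_gap": 0, "xyz": [-0.001, 0, 0]}, {"finger_gap": 0, "xyz": [-0.002, 0, 0]}, {"finger_gap": 0, "xyz": [-0.002, 0, 0]}]'; python3 drive.py '[{"finger_gap": 0, "xyz": [-0.001, 0, 0]}, {"finger_gap": 0, "xyz": [-0.002, 0, 0]}, {"finger_gap": 0, "xyz": [-0.002, 0, 0]}]'; python3 drive.py '[{"finger_gap": 0, "xyz": [-0.001, 0, 0]}, {"finger_gap": 0, "xyz": [-0.002, 0, 0]}, {"finger_gap": 0, "xyz": [-0.002, 0, 0]}]';done | grep -v -e rot -e grip -e grasp
```

```text
time: 4.83
eef_pos: [0.4834, -0.0584, 0.0753]
contact_force: [-2.3, 5.2, -0.2]
time: 5.08
eef_pos: [0.4829, -0.0601, 0.0753]
contact_force: [-2.5, 5.9, 2.3]
time: 5.33
eef_pos: [0.4824, -0.062, 0.0753]
contact_force: [-3.5, 6.8, 1.9]
```

```bash
for i in 1; do python3 drive.py '[{"finger_gap": 0, "xyz": [-0.001, 0, 0]}, {"finger_gap": 0, "xyz": [-0.002, 0, 0]}, {"finger_gap": 0, "xyz": [-0.003, 0, 0]}, {"finger_gap": 0, "xyz": [-0.003, 0, 0]}]'; python3 drive.py '[{"finger_gap": 0, "xyz": [-0.001, 0, 0]}, {"finger_gap": 0, "xyz": [-0.002, 0, 0]}, {"finger_gap": 0, "xyz": [-0.002, 0, 0]}]'; python3 drive.py '[{"finger_gap": 0, "xyz": [-0.001, 0, 0]}, {"finger_gap": 0, "xyz": [-0.002, 0, 0]}, {"finger_gap": 0, "xyz": [-0.002, 0, 0]}]';done | grep -v -e rot -e grip -e grasp
```

```text
time: 5.67
eef_pos: [0.4815, -0.0649, 0.0753]
contact_force: [-3.1, 6.1, 1.9]
time: 5.92
eef_pos: [0.481, -0.0669, 0.0753]
contact_force: [-3.7, 6.8, 1.0]
time: 6.17
eef_pos: [0.4806, -0.069, 0.0752]
contact_force: [-4.1, 5.4, 1.7]
```

```bash
for i in 1; do python3 drive.py '[{"finger_gap": 0, "xyz": [-0.001, 0, 0]}, {"finger_gap": 0, "xyz": [-0.002, 0, 0]}, {"finger_gap": 0, "xyz": [-0.002, 0, 0]}]'; python3 drive.py '[{"finger_gap": 0, "xyz": [-0.001, 0, 0]}, {"finger_gap": 0, "xyz": [-0.002, 0, 0]}, {"finger_gap": 0, "xyz": [-0.002, 0, 0]}]'; python3 drive.py '[{"finger_gap": 0, "xyz": [-0.001, 0, 0]}, {"finger_gap": 0, "xyz": [-0.002, 0, 0]}, {"finger_gap": 0, "xyz": [-0.002, 0, 0]}]';done | grep -v -e rot -e grip -e grasp; python3 - <<'E'
from h import *
t,_=eyes.grab_frame("top"); s,_=eyes.grab_frame("side")
hsv=cv2.cvtColor(t,cv2.COLOR_BGR2HSV)
for c,lo,hi in(("green",(45,100,40),(85,255,255)),("red0",(0,130,60),(6,255,255)),("vio",(130,80,40),(165,255,255))):
    m=cv2.inRange(hsv,lo,hi)[125:205,235:340]; N,_,st,ce=cv2.connectedComponentsWithStats(m)
    print(c,[(st[i].tolist(),(ce[i]+[235,125]).round(1).tolist()) for i in range(1,N) if st[i,4]>5])
E
```

```text
time: 6.42
eef_pos: [0.4802, -0.071, 0.0752]
contact_force: [-2.9, 5.9, 1.2]
time: 6.67
eef_pos: [0.4798, -0.0731, 0.0752]
contact_force: [-2.0, 4.0, 0.7]
time: 6.92
eef_pos: [0.4794, -0.0752, 0.0752]
contact_force: [-1.9, 4.5, 0.7]
green [([75, 41, 2, 4, 7], [310.4, 167.7])]
red0 [([43, 15, 4, 5, 16], [279.6, 141.8]), ([36, 20, 7, 5, 20], [274.4, 146.8])]
vio []
```

```bash
for i in 1; do python3 drive.py '[{"finger_gap": 0, "xyz": [-0.001, 0, 0]}, {"finger_gap": 0, "xyz": [-0.002, 0, 0]}, {"finger_gap": 0, "xyz": [-0.002, 0, 0]}]'; python3 drive.py '[{"finger_gap": 0, "xyz": [-0.001, 0, 0]}, {"finger_gap": 0, "xyz": [-0.002, 0, 0]}, {"finger_gap": 0, "xyz": [-0.002, 0, 0]}]';done | grep -v -e rot -e grip -e grasp; python3 - <<'E'
from h import *
t,_=eyes.grab_frame("top"); s,_=eyes.grab_frame("side")
a=cv2.resize(t[125:215,225:325],None,fx=4,fy=4); b=cv2.resize(s[110:200,200:300],None,fx=4,fy=4)
cv2.imwrite("pics/c2.png",np.hstack([a,b]))
E
```

```text
time: 7.27
eef_pos: [0.4792, -0.0775, 0.0753]
contact_force: [0.2, 3.4, -0.7]
time: 7.52
eef_pos: [0.4788, -0.0796, 0.0753]
contact_force: [1.0, 2.3, -1.9]
```

View pics/c2.png

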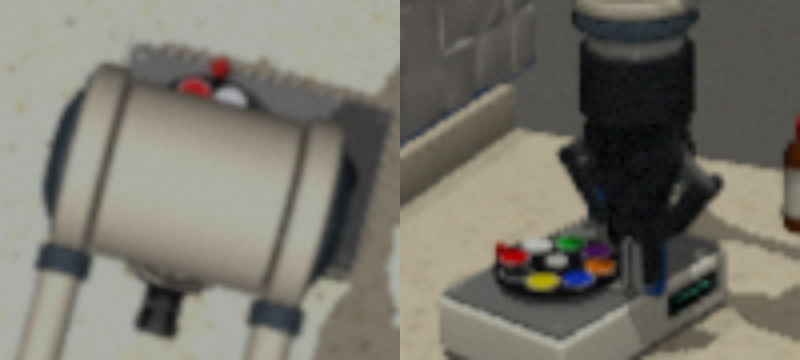

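Red (195,88) and white (232,97) straddle the pointer, so the wheel is about half a notch round and close to the click. The side view shows the whole wheel, so I'll track the yellow and orange filters there.

```bash
cat > w.py <<'E'
# wheel angle (deg, 0=green at pointer) from the filters seen in the side view
from h import *
C=np.array([.55194,-.09336]); Y=-13.77
def look():
    s,_=eyes.grab_frame("side"); h=cv2.cvtColor(s,cv2.COLOR_BGR2HSV); out={}
    for c,k,lo,hi in(("yel",4,(22,120,80),(35,255,255)),("or",6,(8,120,80),(20,255,255)),("vio",7,(130,80,40),(165,255,255)),("green",0,(45,100,40),(85,255,255)),("blue",5,(105,120,40),(128,255,255))):
        N,_,st,ce=cv2.connectedComponentsWithStats(cv2.inRange(h,lo,hi)[140:220,200:300])
        for i in range(1,N):
            if st[i,4]<8: continue
            p=ray("side",*(ce[i]+[200,140]),.076)[:2]-C-[0.008,-.004]*0
            if .02<np.linalg.norm(p)<.045:
                a=np.degrees(np.arctan2(p[1],p[0]))-Y-45*k; out[c]=round((a+180)%360-180,0)
    print(round(ctrl.read_state()["time"],2),out)
look()
E
for i in 1; do python3 drive.py '[{"finger_gap": 0, "xyz": [-0.001, 0, 0]}, {"finger_gap": 0, "xyz": [-0.0015, 0, 0]}, {"finger_gap": 0, "xyz": [-0.0015, 0, 0]}]'; python3 w.py; python3 drive.py '[{"finger_gap": 0, "xyz": [-0.001, 0, 0]}, {"finger_gap": 0, "xyz": [-0.0015, 0, 0]}, {"finger_gap": 0, "xyz": [-0.0015, 0, 0]}]';python3 w.py;done | grep -v -e rot -e grip -e grasp
```

```text
time: 7.87
eef_pos: [0.4783, -0.0808, 0.0754]
contact_force: [1.5, 3.4, -0.3]
time: 8.17
eef_pos: [0.4782, -0.0818, 0.0754]
contact_force: [2.6, 4.5, -0.5]Traceback (most recent call last):
  File "w.py", line 14, in <module>
    look()
    ~~~~^^
  File "w.py", line 10, in look
    p=ray("side",*(ce[i]+[200,140]),.076)[:2]-C-[0.008,-.004]*0
      ~~~~~~~~~~~~~~~~~~~~~~~~~~~~~~~~~~~~~~~~~^~~~~~~~~~~~~~~~
ValueError: operands could not be broadcast together with shapes (2,) (0,) 
Traceback (most recent call last):
  File "w.py", line 14, in <module>
    look()
    ~~~~^^
  File "w.py", line 10, in look
    p=ray("side",*(ce[i]+[200,140]),.076)[:2]-C-[0.008,-.004]*0
      ~~~~~~~~~~~~~~~~~~~~~~~~~~~~~~~~~~~~~~~~~^~~~~~~~~~~~~~~~
ValueError: operands could not be broadcast together with shapes (2,) (0,)
```

```bash
sed -i 's/-\[0.008,-.004\]\*0//' w.py; python3 w.py
```

```text
8.27 {'yel': np.float64(-48.0), 'or': np.float64(-50.0), 'vio': np.float64(-47.0), 'green': np.float64(-41.0), 'blue': np.float64(-52.0)}
```

First click is done: the wheel is at −45° and the force is just rising at the buffer. I'll retract so the lever springs fully back.

```bash
(python3 drive.py '[{"finger_gap": 0, "xyz": [0.008, 0, 0]}, {"finger_gap": 0, "xyz": [0.016, 0, 0]}, {"finger_gap": 0, "xyz": [0.024, 0, 0]}, {"finger_gap": 0, "xyz": [0.032, 0, 0]}, {"finger_gap": 0, "xyz": [0.04, 0, 0]}, {"finger_gap": 0, "xyz": [0.048, 0, 0]}, {"finger_gap": 0, "xyz": [0.056, 0, 0]}, {"finger_gap": 0, "xyz": [0.064, 0, 0]}, {"finger_gap": 0, "xyz": [0.064, 0, 0]}, {"finger_gap": 0, "xyz": [0.064, 0, 0]}]'; python3 w.py; python3 - <<'E'
from h import *
s,_=eyes.grab_frame("side"); h=cv2.cvtColor(s,cv2.COLOR_BGR2HSV)
N,_,st,ce=cv2.connectedComponentsWithStats(cv2.inRange(h,(105,120,40),(128,255,255))[160:220,200:300])
print([(st[i].tolist(),(ce[i]+[200,160]).round(1)) for i in range(1,N) if st[i,4]>5])
E
)| grep -v -e rot -e grip -e grasp
```

```text
time: 9.1
eef_pos: [0.4931, -0.0197, 0.0752]
contact_force: [-0.4, 0.3, -0.3]
9.15 {'yel': np.float64(-56.0)}
[([50, 18, 5, 12, 47], array([252.3, 183.4]))]
```

```bash
(python3 drive.py '[{"finger_gap": 0, "xyz": [-0.006, 0, 0]}, {"finger_gap": 0, "xyz": [-0.012, 0, 0]}, {"finger_gap": 0, "xyz": [-0.017, 0, 0]}, {"finger_gap": 0, "xyz": [-0.022, 0, 0]}, {"finger_gap": 0, "xyz": [-0.026, 0, 0]}, {"finger_gap": 0, "xyz": [-0.03, 0, 0]}, {"finger_gap": 0, "xyz": [-0.034, 0, 0]}, {"finger_gap": 0, "xyz": [-0.037, 0, 0]}, {"finger_gap": 0, "xyz": [-0.04, 0, 0]}, {"finger_gap": 0, "xyz": [-0.043, 0, 0]}, {"finger_gap": 0, "xyz": [-0.046, 0, 0]}, {"finger_gap": 0, "xyz": [-0.046, 0, 0]}]';python3 drive.py '[{"finger_gap": 0, "xyz": [-0.002, 0, 0]}, {"finger_gap": 0, "xyz": [-0.004, 0, 0]}, {"finger_gap": 0, "xyz": [-0.006, 0, 0]}, {"finger_gap": 0, "xyz": [-0.008, 0, 0]}, {"finger_gap": 0, "xyz": [-0.01, 0, 0]}, {"finger_gap": 0, "xyz": [-0.012, 0, 0]}, {"finger_gap": 0, "xyz": [-0.012, 0, 0]}]'; python3 w.py)| grep -v -e rot -e grip -e grasp
```

```text
time: 10.2
eef_pos: [0.4816, -0.0642, 0.0753]
contact_force: [-2.6, 6.4, 1.3]
time: 10.78
eef_pos: [0.4792, -0.0763, 0.0752]
contact_force: [-1.0, 3.1, 0.4]
10.83 {'yel': np.float64(-33.0), 'or': np.float64(-27.0), 'vio': np.float64(-27.0), 'green': np.float64(-23.0), 'blue': np.float64(-31.0)}
```

```bash
(python3 drive.py '[{"finger_gap": 0, "xyz": [-0.001, 0, 0]}, {"finger_gap": 0, "xyz": [-0.0015, 0, 0]}, {"finger_gap": 0, "xyz": [-0.0015, 0, 0]}]'; python3 w.py)| grep -v -e rot -e grip -e grasp
```

```text
time: 11.08
eef_pos: [0.479, -0.0778, 0.0752]
contact_force: [0.3, 3.1, -0.6]
11.13 {'yel': np.float64(-29.0), 'or': np.float64(-27.0), 'vio': np.float64(-24.0), 'green': np.float64(-19.0), 'blue': np.float64(-28.0)}
```

```bash
(for i in 1; do python3 drive.py '[{"finger_gap": 0, "xyz": [-0.001, 0, 0]}, {"finger_gap": 0, "xyz": [-0.0015, 0, 0]}, {"finger_gap": 0, "xyz": [-0.0015, 0, 0]}]'; python3 w.py;  python3 drive.py '[{"finger_gap": 0, "xyz": [-0.001, 0, 0]}, {"finger_gap": 0, "xyz": [-0.0015, 0, 0]}, {"finger_gap": 0, "xyz": [-0.0015, 0, 0]}]'; python3 w.py; done)| grep -v -e rot -e grip -e grasp
```

```text
time: 11.38
eef_pos: [0.4787, -0.0794, 0.0753]
contact_force: [1.8, 2.6, -1.0]
11.43 {'yel': np.float64(-27.0), 'or': np.float64(-23.0), 'vio': np.float64(-23.0), 'green': np.float64(-17.0), 'blue': np.float64(-28.0)}
time: 11.68
eef_pos: [0.4783, -0.0808, 0.0754]
contact_force: [1.5, 2.7, -1.3]
11.73 {'yel': np.float64(-10.0), 'or': np.float64(-5.0), 'vio': np.float64(-1.0), 'green': np.float64(-0.0), 'blue': np.float64(-6.0)}
```

Green is at the pointer. I'll retract, lift and check.

```bash
(python3 drive.py '[{"finger_gap": 0, "xyz": [0.008, 0, 0]}, {"finger_gap": 0, "xyz": [0.016, 0, 0]}, {"finger_gap": 0, "xyz": [0.024, 0, 0]}, {"finger_gap": 0, "xyz": [0.032, 0, 0]}, {"finger_gap": 0, "xyz": [0.04, 0, 0]}, {"finger_gap": 0, "xyz": [0.048, 0, 0]}, {"finger_gap": 0, "xyz": [0.056, 0, 0]}, {"finger_gap": 0, "xyz": [0.063, 0, 0]}, {"finger_gap": 0, "xyz": [0.063, 0, 0]}]'; python3 drive.py '[{"finger_gap": 0, "xyz": [0, 0, -0.03]}, {"finger_gap": 0, "xyz": [0, 0, -0.06]}, {"finger_gap": 0, "xyz": [-0.04, -0.04, -0.06]}, {"finger_gap": 0, "xyz": [-0.08, -0.08, -0.06]}, {"finger_gap": 0, "xyz": [-0.12, -0.1, -0.06]}, {"finger_gap": 0, "xyz": [-0.15, -0.1, -0.06]}, {"finger_gap": 0, "xyz": [-0.15, -0.1, -0.06]}, {"finger_gap": 0, "xyz": [-0.15, -0.1, -0.06]}]'; python3 w.py; python3 - <<'E'
from h import *
t,_=eyes.grab_frame("top"); s,_=eyes.grab_frame("side")
a=cv2.resize(t[125:215,225:325],None,fx=4,fy=4); b=cv2.resize(s[130:220,200:300],None,fx=4,fy=4)
cv2.imwrite("pics/c3.png",np.hstack([a,b]))
st=ctrl.read_state();C=np.array([.55194,-.09336]);print((st["eef_pos"][:2]-C)@np.array([[.971,.238],[-.238,.971]]))
for z in(.08,): k=ray("top",306.5,168.5,z)[:2]; print(k,(k-C)@np.array([[.971,.238],[-.238,.971]]), ray("side",258.2,164.4,.078))
E
)| grep -v -e rot -e grip -e grasp
```

```text
time: 12.48
eef_pos: [0.4934, -0.0183, 0.0752]
contact_force: [-0.9, 0.6, -0.1]
time: 13.15
eef_pos: [0.3585, -0.144, 0.1356]
contact_force: [0.1, 0.3, -0.2]
13.2 {'yel': np.float64(-10.0), 'or': np.float64(-2.0), 'vio': np.float64(2.0), 'green': np.float64(6.0)}
[-0.17450955 -0.09196856]
[ 0.53045135 -0.17844719] [-0.00061472 -0.08773395] [ 0.52963535 -0.17277333  0.078     ]
```

View pics/c3.png

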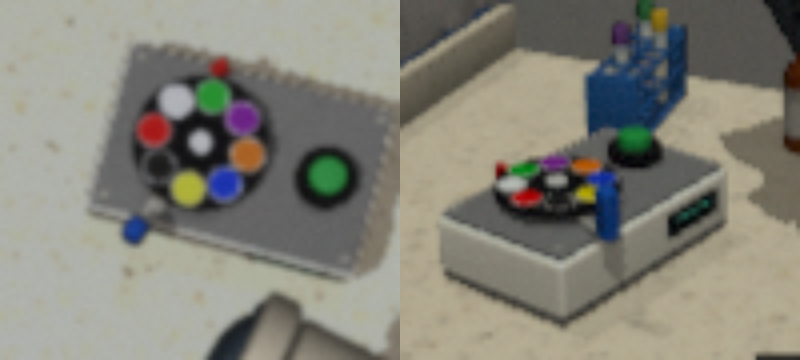

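Green (212,97) is at the pointer and the lever is back at (134,230). Now to the key.

```bash
(python3 drive.py '[{"finger_gap": 0, "xyz": [0.004, 0.04, 0]}, {"finger_gap": 0, "xyz": [0.004, 0.08, 0]}, {"finger_gap": 0, "xyz": [0.004, 0.12, 0]}, {"finger_gap": 0, "xyz": [0.004, 0.16, 0]}, {"finger_gap": 0, "xyz": [0.004, 0.174, 0]}, {"finger_gap": 0, "xyz": [0.004, 0.174, 0.02]}, {"finger_gap": 0, "xyz": [0.004, 0.174, 0.04]}, {"finger_gap": 0, "xyz": [0.004, 0.174, 0.044]}, {"finger_gap": 0, "xyz": [0.004, 0.174, 0.044]}, {"finger_gap": 0, "xyz": [0.004, 0.174, 0.044]}]'; python3 drive.py '[{"finger_gap": 0, "xyz": [0, 0, 0.003]}, {"finger_gap": 0, "xyz": [0, 0, 0.006]}, {"finger_gap": 0, "xyz": [0, 0, 0.009]}, {"finger_gap": 0, "xyz": [0, 0, 0.009]}, {"finger_gap": 0, "xyz": [0, 0, 0.009]}]')| grep -v -e rot -e grip -e grasp
```

```text
time: 14.13
eef_pos: [0.5306, -0.1781, 0.0915]
contact_force: [-0.8, 0.5, 0.5]
time: 14.55
eef_pos: [0.5301, -0.179, 0.0824]
contact_force: [0.6, -0.4, 1.0]
```

```bash
(for i in 1; do python3 drive.py '[{"finger_gap": 0, "xyz": [0, 0, 0.002]}, {"finger_gap": 0, "xyz": [0, 0, 0.003]}, {"finger_gap": 0, "xyz": [0, 0, 0.003]}, {"finger_gap": 0, "xyz": [0, 0, 0.003]}]';python3 drive.py '[{"finger_gap": 0, "xyz": [0, 0, 0.002]}, {"finger_gap": 0, "xyz": [0, 0, 0.002]}, {"finger_gap": 0, "xyz": [0, 0, 0.002]}]';python3 drive.py '[{"finger_gap": 0, "xyz": [0, 0, 0.002]}, {"finger_gap": 0, "xyz": [0, 0, 0.002]}, {"finger_gap": 0, "xyz": [0, 0, 0.002]}]'; done)| grep -v -e rot -e grip -e grasp
```

```text
time: 14.88
eef_pos: [0.5304, -0.1791, 0.0797]
contact_force: [0.0, -0.3, 1.7]
time: 15.13
eef_pos: [0.5305, -0.1791, 0.0776]
contact_force: [0.6, -0.3, 2.3]
time: 15.38
eef_pos: [0.5304, -0.1791, 0.0755]
contact_force: [0.5, -0.6, 4.4]
```

```bash
(for i in 1; do python3 drive.py '[{"finger_gap": 0, "xyz": [0, 0, 0.0015]}, {"finger_gap": 0, "xyz": [0, 0, 0.0015]}, {"finger_gap": 0, "xyz": [0, 0, 0.0015]}]';python3 drive.py '[{"finger_gap": 0, "xyz": [0, 0, 0.0015]}, {"finger_gap": 0, "xyz": [0, 0, 0.0015]}, {"finger_gap": 0, "xyz": [0, 0, 0.0015]}]'; done)| grep -v -e rot -e grip -e grasp
```

```text
time: 15.63
eef_pos: [0.5305, -0.1791, 0.0745]
contact_force: [-1.3, -0.5, 7.2]
time: 15.88
eef_pos: [0.5305, -0.1791, 0.0744]
contact_force: [-3.1, 0.1, 12.6]
```

The key bottomed out after about 6 mm of travel. I'll lift off and check.

```bash
(python3 drive.py '[{"finger_gap": 0, "xyz": [0, 0, -0.005]}, {"finger_gap": 0, "xyz": [0, 0, -0.01]}, {"finger_gap": 0, "xyz": [0, 0, -0.03]}, {"finger_gap": 0, "xyz": [0, 0, -0.06]}, {"finger_gap": 0, "xyz": [0, -0.04, -0.08]}, {"finger_gap": 0, "xyz": [0, -0.08, -0.08]}, {"finger_gap": 0, "xyz": [0, -0.12, -0.08]}, {"finger_gap": 0, "xyz": [0, -0.16, -0.08]}, {"finger_gap": 0, "xyz": [0, -0.17, -0.08]}, {"finger_gap": 0, "xyz": [0, -0.17, -0.08]}, {"finger_gap": 0, "xyz": [0, -0.17, -0.08]}]'; python3 w.py; python3 - <<'E'
from h import *
t,d=eyes.grab_frame("top"); s,_=eyes.grab_frame("side")
m=eyes.camera_model("top"); u,v=306,168
print("key z",(m["xyz"]+m["rotation"]@np.array([(u-m["cx"])/m["fx"],(v-m["cy"])/m["fy"],1])*d[v,u])[2])
a=cv2.resize(t[125:215,225:325],None,fx=4,fy=4); b=cv2.resize(s[130:220,200:300],None,fx=4,fy=4)
cv2.imwrite("pics/c4.png",np.hstack([a,b]))
E
)| grep -v -e rot -e grip -e grasp
```

```text
time: 16.8
eef_pos: [0.365, -0.1382, 0.152]
contact_force: [1.0, -0.5, -0.4]
16.85 {'yel': np.float64(-10.0), 'or': np.float64(-2.0), 'vio': np.float64(3.0), 'green': np.float64(6.0)}
key z 0.07848932249651286
```

View pics/c4.png

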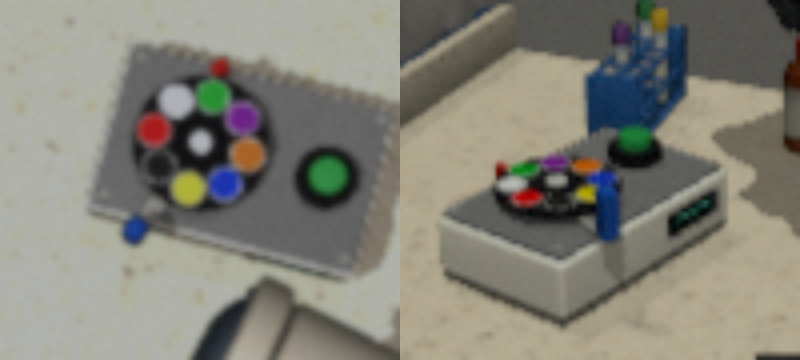

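Green is at the pointer, and the lever and key are back as before; the robot is clear of everything.

```bash
python3 -c "
from plant import ctrl, eyes
print(ctrl.hand_in())"
```

```text
the job is handed in; nothing more can be done
None
```

I clicked the wheel twice to bring green to the pointer, let the lever spring back, pressed the read key to its stop and released it, then handed the job in at about 17 s; the hand-in gave no verdict.

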